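# Push the shower caddy's pull-out tray home past its spring catch

### The job

The upper tray of the chrome shower caddy has been left pulled out, held there by its spring catch. With the fingertips press the grooved release plate in front of the tray down and, while you hold it down, push the tray in over the catch; push it fully home and lift away, so that the plate springs up and locks it. Only press and push, lift nothing: the pump bottle stays standing in the tray and all the other things stay where they are.

Things in the scene. Friction and masses are not known exactly. Their poses are not given: they have to be found in the camera images.
- caddy: Two-tier chrome shower caddy, fixed, hung on a stainless pole. Origin on the bench (z = 0) right below the catch; z is up, y is level and is the direction in which the tray slides home, towards the pole. Its yaw differs from run to run; 'caddy x, y' below are in these axes. Lower tier: 264 mm wide, y -157 to +228 mm, top rail at z 108 mm.
- pole_top (a point): Top of the 25 mm pole, 477 mm above the bench, at caddy x = 0, y = +262 mm.
- runner_end (a point): Near end of the two fixed runners (C-channels) that carry the sliding upper tray, midway between them, at their top (z = 199 mm), caddy y = -106 mm. They run along y to +216 mm, at caddy x = -90 to -74 and +74 to +90 mm. A crossbar joins them at this end, below the plate, top at z = 158 mm.
- release_plate (a joint): How far the spring release plate is pressed down, m: 0 is up, 0.014 its bottom stop. The spring takes 2 N at the start, 6 N at the bottom. Pressed 6 mm or more its catch clears the tray's ribs; at the bottom it clears them by 8 mm (10 mm down is ample). Let go, it springs up, unless a rib of the tray still lies over the catch.
- plate_pad (a point): Middle of the grooved thumb area on top of the release plate; axes as the caddy's. The plate is a level flat steel strip between the runners, 46 mm wide, top at z = 179 mm when up, 165 mm at the bottom. It reaches 30 mm from this point towards -y and 80 mm towards +y (caddy y -100 to +10 mm), running on under the tray.
- catch (a point): The catch, part of the release plate: this point is on the plate's top at its far end, midway between two upright ears, caddy y = +5 mm. The ears are 12 mm wide, 10 mm long in y (caddy y 0 to +10 mm), 8 mm high, at x -40 to -28 and +28 to +40 mm. The 56 mm between them is free and flat: fingers on the middle of the plate can go to its far end.
- tray_front (a point): Middle of the outer (-y) face of the sliding tray's front wall, at z = 203 mm: push here. Axes as the caddy's. The wall is 148 mm wide, top at z = 216 mm; in the middle it is open below z = 190 mm. Pulled out, this point is at caddy y = -48 to -38 mm; past the catch from +10 mm; fully home at +14 mm, the tray's back then being on its rear stop.
- tray: Sliding upper tray, chrome, loose in the runners, 170 x 200 mm, with a wire rail around its back half up to 65 mm above the underside, about 0.4 kg; with the bottle it slides with 2 to 8 N. Origin on the underside of its floor at the outer face of the front wall, in the middle; y points to its back. Two ribs under the floor, 36 mm long from the front wall, 9 mm deep, 12 mm wide, at x = -34 and +34 mm, meet the ears of the catch.
- pump_bottle: White pump bottle, 58 mm diameter, 149 mm tall, standing loose in the back part of the tray, its axis about 140 mm behind the front wall (leave alone). Origin at its foot.
- pumice: Green pumice, 82 x 48 x 28 mm, in the lower tier (leave alone). Origin at the centre of its underside.
- nail_file: Steel nail file, 145 mm long, in the lower tier (leave alone). Origin at its underside.
- silicone_brush: Grey silicone brush, 118 mm long with a 56 mm round head, in the lower tier (leave alone). Origin under the head.
- shampoo: Amber bottle, 60 mm diameter, 170 mm tall, standing on the bench (leave alone). Origin at its foot.
- tumbler: White ceramic cup, 72 mm diameter, 95 mm tall, on the bench (leave alone). Origin at its foot.
- cream_jar: Low glass jar, 64 mm diameter, 50 mm tall, on the bench (leave alone). Origin at its foot.
- soap_bar: Bar of soap, 85 x 55 x 26 mm, on the bench (leave alone). Origin at the centre of its underside.

How it is judged:
By the outcome, as a careful person would: the job done as asked, in the order asked, and still so for the second after the job is handed in, with the robot touching nothing.
It also fails if it takes over 35 s, if anything falls off the work surface, if the arm or the gripper's body presses on something with over 40 N, if the wrist force passes 120 N, or if a joint passes its speed limit or range.

### The arm

A 6-joint arm with a two-finger parallel gripper is mounted at the origin on the work surface. World frame = base frame: x ahead of the robot, y to its left, z up, the work surface at z = 0. Lengths are in m, angles in rad, forces in N, time in s.
With the tool pointing down it reaches from about 0.325 to 0.85 m from the base axis. Payload 4.4 kg.
Tool frame: the origin (TCP) lies on the front face of the gripper's body, between the roots of the fingers; the fingertips stand 97 mm ahead of it and the grasp point (between the pads) lies 78 mm ahead of it; z points along the fingers, y is the direction in which the jaws open and shut (so a half turn about z gives the same grasp; the last joint's range is limited). The gripper opens to 94 mm and grips with 3 to 60 N. Pads are 16 mm wide; open, the fingers measure 119 mm over their backs; the gripper's body (75 mm by 177 mm) begins 78 mm behind the grasp point.
Start: joints at [-1.268, 0.207, 1.542, -0, 1.393, -0.15], TCP at [0.252, -0.517, 0.303] pointing down, gripper open.
Joint ranges: [-2.73, 2.73], [-0.86, 2.22], [0.23, 2.46], [-1.11, 4.25], [0.08, 2.63], [-2.82, 2.82]. Speed limits (rad/s): [2.79, 2.79, 3.14, 3.14, 3.14, 3.14].

### API

Orientations are given as a unit quaternion [x, y, z, w].
In Python, from workcell import r gives the robot as it stands.
- The arm moves only by the shell command python3 -m crank 'ROWS' [FORCE]. ROWS is text: rows parted by semicolons, each of 5 numbers parted by spaces: the finger opening in cm, from 0 to 9.4, then the shift along the tool's x, y, z in cm, then the turn about the tool's z in degrees. In form: hand dx dy dz turn; .... A call has 1 to 10 rows; each row shifts and turns the commanded pose from where the row before left it, along the tool's axes as they then stand; what a row does not reach is not made up. A row lasts 1/12 s, in which the tool goes at most 41.7 mm and 7.16 degrees, less where a joint would pass 70% of its speed; a pose out of reach is approached as far as the arm can. A call is refused whole if a number of a shift passes 4.17 or a number of a turn 7.16, either way. A call with a gripper value outside its range is refused whole. The fingers move at their own pace and stop on an object; FORCE is the grip in N (left out, the last holds). Time passes only in rows, so rows that do not move let the fingers close. It gives the time, the measured TCP pose, the force and the opening at its end, in the units of the state.
- r.state(): the state, without advancing time (a new reading comes with each control period).
- r.grab_frame(name): name is "side" or "top" or "wrist"; returns (picture, depth): 400x640x3 uint8, red, green, blue; 400x640 float32, m along the optical axis (not along the pixel's ray), 0 where there is no reading.
- r.get_calibration(name): a dict with "vertical_fov" (degrees; the focal length in pixels is half the picture's height over the tangent of half this angle, whatever the lens; pixels are square), "cx", "cy" (the principal point, pixels), "k1" (the pictures are not rectified: a ray, as slopes to the right and down, at radius r is drawn at 1 + k1 r^2 times it, then the intrinsics apply), "extrinsics" (4x4, takes a point from world to camera coordinates). Camera axes: x right, y down, z forward; pixel columns grow to the right and rows downward; lengths in m; the calibration is good to about 2 mm. A picture is of the moment at which its call begins: read the wrist's pose just before it. get_calibration takes no time and is no camera call; for the wrist camera it gives the pose at the moment of the call.
- r.sign_off(): hands the job in, once; it reports no verdict.
The state is a dict: "t": time; "joint_pos": joint angles; "qd": joint speeds; "joint_torque": joint torques, N m; "position": TCP position; "orientation": TCP orientation; "contact_force": force on the tool from outside, world axes, zero at the start; "torque": the same for the moment, N m; "gripper_width": finger opening in m.
Only numpy, scipy, OpenCV 4.12 (cv2) and the standard library are available. Lean on these libraries where they do the work, as an engineer would, in place of code of your own. Each camera call takes 0.05 s, during which the arm holds its last target.

## Working session

There is one attempt and no reset: what is moved stays moved. The work goes in short steps, Python scripts to look and compute and a shell command to move; the robot and the scene stay as the last step left them, time stands still between calls to the robot, and variables do not carry over. Pictures are saved under pics/ and viewed, and the job is handed in when it is done.

```bash
ls; mkdir -p pics; python3 - <<'E'
from workcell import r
import cv2,numpy as np
np.set_printoptions(precision=4,suppress=True)
print(r.state())
for n in ("side","top"):
    im,d=r.grab_frame(n); cv2.imwrite(f'pics/{n}0.png',im[:,:,::-1]); np.save(f'pics/{n}0.npy',d)
    c=r.get_calibration(n); print(n,c)
E
```

```text
pics
{'t': 0.0, 'joint_pos': array([-1.2675,  0.2074,  1.5429,  0.    ,  1.3935, -0.1505]), 'qd': array([-0.0001, -0.0005, -0.0007, -0.0013,  0.0002, -0.0003]), 'joint_torque': array([  0.0006, -37.0881, -28.1416,   0.0699,   0.0362,  -0.0001]), 'position': array([ 0.2519, -0.5163,  0.3015]), 'orientation': array([ 0.9744,  0.2249, -0.0001, -0.0011]), 'contact_force': array([-0.0175, -0.83  , -0.52  ]), 'torque': array([-0.03  , -0.0699,  0.0245]), 'gripper_width': 0.09416921691801287}
side {'vertical_fov': 52.68710835710689, 'cx': 318.7478180873235, 'cy': 206.23063730513795, 'k1': 0.02613938389183364, 'extrinsics': array([[ 0.5356, -0.8445,  0.0031, -0.3059],
       [-0.7901, -0.5024, -0.3512,  0.5403],
       [ 0.2981,  0.1856, -0.9363,  1.3984],
       [ 0.    ,  0.    ,  0.    ,  1.    ]])}
top {'vertical_fov': 51.59881099249113, 'cx': 317.4837326785266, 'cy': 195.06224216364623, 'k1': -0.10638723092738371, 'extrinsics': array([[ 0.0085, -0.9999, -0.0129,  0.0136],
       [-0.9882, -0.0064, -0.153 ,  0.5644],
       [ 0.1529,  0.0141, -0.9881,  1.6628],
       [ 0.    ,  0.    ,  0.    ,  1.    ]])}
```

View pics/side0.png

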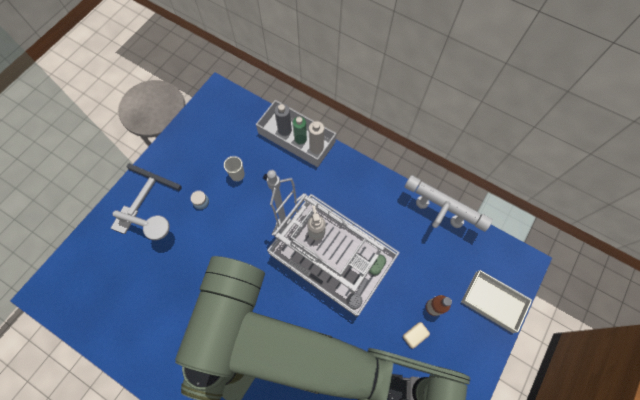

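View pics/top0.png

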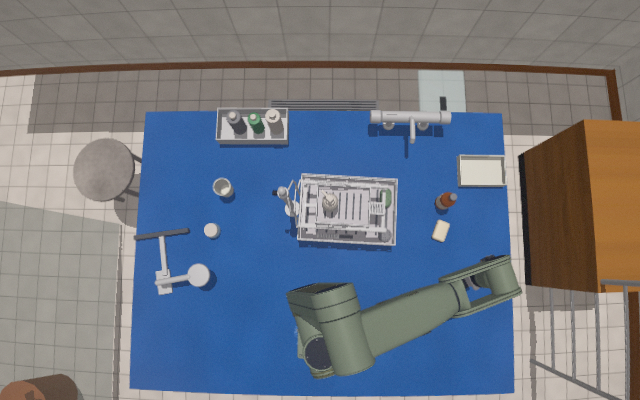

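The side view shows the caddy at about (335,255). In the top view it is at about (347,210), with the pole to the left near (285,195), so home is roughly world +y. I'll enlarge both views and build helpers.

```bash
cat > h.py <<'E'
import numpy as np,cv2
from workcell import r
np.set_printoptions(precision=4,suppress=True)
def K(c):
    f=200/np.tan(np.radians(c['vertical_fov'])/2)
    return np.array([[f,0,c['cx']],[0,f,c['cy']],[0,0,1.]]),np.array([c['k1'],0,0,0.])
def rays(c,uv):
    k,d=K(c); p=cv2.undistortPoints(np.array(uv,float).reshape(-1,1,2),k,d).reshape(-1,2)
    E=c['extrinsics']; R=E[:3,:3]; o=-R.T@E[:3,3]
    return o,np.c_[p,np.ones(len(p))]@R
def onplane(c,uv,z):
    o,v=rays(c,uv); return o+v*((z-o[2])/v[:,2])[:,None]
def bydepth(c,uv,D):
    o,v=rays(c,uv); return o+v*np.array([D[int(round(b)),int(round(a))] for a,b in uv])[:,None]
def cloud(c,D):
    vv,uu=np.mgrid[0:400,0:640]; o,v=rays(c,np.c_[uu.ravel(),vv.ravel()])
    return (o+v*D.reshape(-1,1)).reshape(400,640,3)
def proj(c,P):
    k,d=K(c);E=c['extrinsics']
    return cv2.projectPoints(np.array(P,float).reshape(-1,1,3),cv2.Rodrigues(E[:3,:3])[0],E[:3,3],k,d)[0].reshape(-1,2)
E
python3 - <<'E'
from h import *
for n,(a,b,w,h) in (("side",(250,160,160,120)),("top",(265,160,140,100))):
    im=cv2.imread(f'pics/{n}0.png'); cv2.imwrite(f'pics/{n}0z.png',cv2.resize(im[b:b+h,a:a+w],None,fx=5,fy=5,interpolation=cv2.INTER_CUBIC))
    D=np.load(f'pics/{n}0.npy'); P=cloud(r.get_calibration(n),D)
    # caddy region pts at height ranges
    m=(P[...,0]>.35)&(P[...,0]<.8)&(abs(P[...,1])<.35)&(D>0)
    for z0,z1 in ((.1,.115),(.16,.19),(.19,.205),(.205,.222),(.44,.49)):
        q=P[m&(P[...,2]>z0)&(P[...,2]<z1)]
        if len(q): print(n,z0,len(q),q.min(0),q.max(0),q.mean(0))
E
```

```text
side 0.1 565 [ 0.3597 -0.3012  0.1001] [0.6424 0.126  0.1136] [ 0.4925 -0.1207  0.1064]
side 0.16 760 [ 0.4035 -0.2454  0.16  ] [0.5984 0.1291 0.19  ] [ 0.4957 -0.1133  0.1825]
side 0.19 2493 [ 0.4043 -0.2471  0.19  ] [0.5988 0.1208 0.2049] [ 0.496  -0.0828  0.1951]
side 0.205 467 [ 0.4122 -0.1822  0.205 ] [0.5982 0.1283 0.222 ] [ 0.5013 -0.0539  0.2141]
side 0.44 91 [0.4997 0.1109 0.4415] [0.5252 0.1346 0.4793] [0.5095 0.1205 0.4648]
top 0.1 407 [ 0.3627 -0.3017  0.1001] [0.6404 0.1173 0.1145] [ 0.4991 -0.123   0.1063]
top 0.16 693 [ 0.4057 -0.2479  0.16  ] [0.5996 0.1318 0.19  ] [ 0.4985 -0.1083  0.1831]
top 0.19 1933 [ 0.407  -0.2464  0.19  ] [0.5986 0.1256 0.2049] [ 0.4974 -0.0816  0.1953]
top 0.205 241 [ 0.4069 -0.2344  0.205 ] [0.5958 0.1282 0.2219] [ 0.5111 -0.0656  0.2136]
top 0.44 60 [0.5    0.1125 0.4426] [0.5234 0.135  0.4794] [0.5098 0.1232 0.4686]
```

View pics/side0z.png

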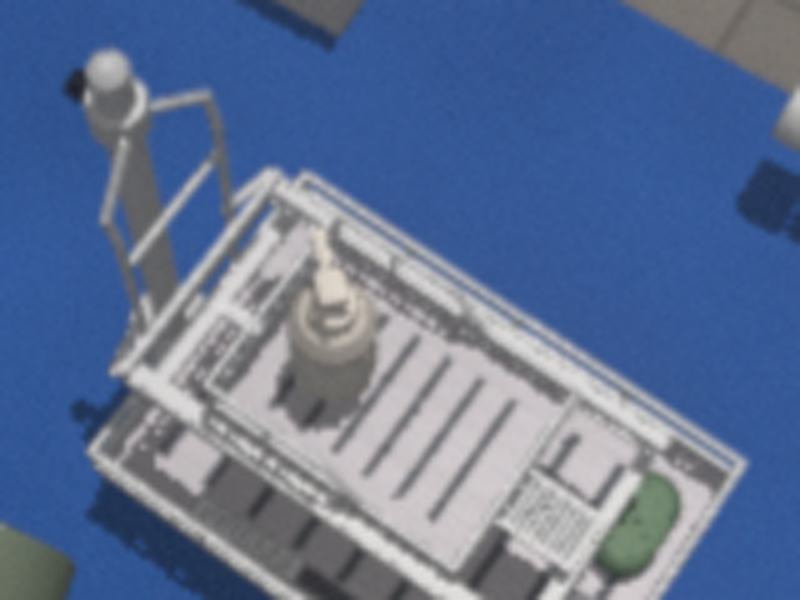

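View pics/top0z.png

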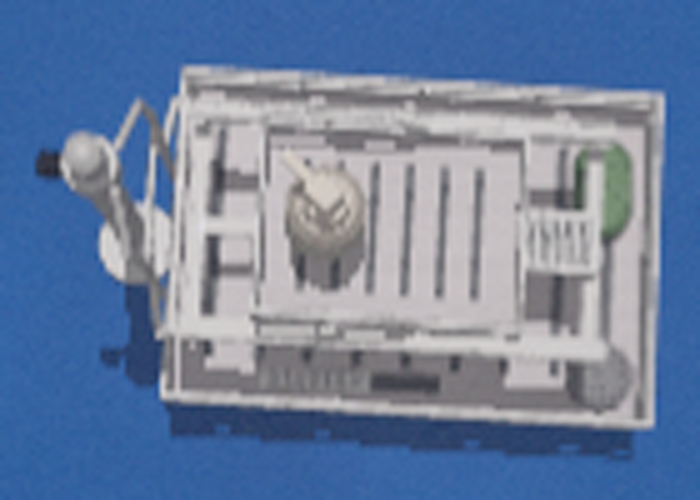

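The zoomed views show the slotted tray, with the grooved plate to its right (top-zoom (560,240)) over the crossbar at (590,270), and the pole top at (88,155). Next I'll fit the caddy frame from the depth points.

```bash
python3 - <<'E'
from h import *
for n in ("side","top"):
    D=np.load(f'pics/{n}0.npy'); c=r.get_calibration(n);P=cloud(c,D)
    m=(P[...,0]>.33)&(P[...,0]<.7)&(P[...,1]>-.32)&(P[...,1]<.145)&(D>0)
    z=P[...,2]
    q=P[m&(z>.44)&(z<.485)]; pole=q[:,:2].mean(0); top=q[q[:,2]>.472]; print(n,'pole',pole, top.mean(0) if len(top) else 0, len(top))
    q=P[m&(z>.101)&(z<.114)][:,:2]; print('lower',cv2.minAreaRect(np.float32(q*1000)))
    q=P[m&(z>.194)&(z<.204)&(P[...,1]<.1)][:,:2]; print('runner',cv2.minAreaRect(np.float32(q*1000)))
    q=P[m&(z>.172)&(z<.186)&(P[...,1]<-.15)&(abs(P[...,0]-.495)<.05)]; print('plate',len(q),q.mean(0),cv2.minAreaRect(np.float32(q[:,:2]*1000)))
    q=P[m&(z>.209)&(z<.22)&(P[...,1]<-.1)&(abs(P[...,0]-.495)<.08)]; print('front wall',len(q),q.mean(0),np.polyfit(q[:,0],q[:,1],1))
E
```

```text
side pole [0.5095 0.1205] [0.512  0.1226 0.4744] 27
lower ((501.7257080078125, -84.87492370605469), (420.9971923828125, 266.30072021484375), 87.0828857421875)
runner ((502.64031982421875, -72.67498779296875), (340.86614990234375, 181.1287384033203), 87.11685180664062)
plate 245 [ 0.4951 -0.2078  0.1781] ((495.4821472167969, -200.61569213867188), (73.54784393310547, 46.900875091552734), 87.31108856201172)
front wall 145 [ 0.5005 -0.1559  0.2159] [-0.0326 -0.1396]
top pole [0.5098 0.1232] [0.5111 0.1244 0.4749] 25
lower ((500.93536376953125, -89.86700439453125), (413.9518127441406, 266.1440734863281), 87.07842254638672)
runner ((501.46923828125, -74.11759948730469), (340.3959655761719, 180.9678497314453), 87.00247955322266)
plate 169 [ 0.4943 -0.2083  0.1786] ((499.73614501953125, -195.41819763183594), (83.56101989746094, 83.12247467041016), 2.0721583366394043)
front wall 89 [ 0.4978 -0.1585  0.2157] [-0.0447 -0.1362]
```

```bash
cat >> h.py <<'E'
yaw=np.radians(-2.9) # caddy y dir = (sin2.9,cos2.9)
O=np.array([.4978,-.138])
ey=np.array([-np.sin(yaw),np.cos(yaw)]);ex=np.array([np.cos(yaw),np.sin(yaw)])
def tocad(P): 
    d=P[...,:2]-O; return np.stack([d@ex,d@ey,P[...,2]],-1)
def toworld(q): q=np.array(q,float); return np.r_[O+q[0]*ex+q[1]*ey,q[2]]
E
python3 - <<'E'
from h import *
for n in ("side","top"):
    D=np.load(f'pics/{n}0.npy'); c=r.get_calibration(n);Q=tocad(cloud(c,D))
    m=(D>0)
    for lo,hi,xx in ((.194,.204,(.076,.088)),(.194,.204,(-.088,-.076)),(.174,.184,(-.02,.02)),(.209,.222,(-.05,.05)),(.15,.163,(-.05,.05))):
        s=m&(Q[...,2]>lo)&(Q[...,2]<hi)&(Q[...,0]>xx[0])&(Q[...,0]<xx[1])&(abs(Q[...,1])<.3)
        y=Q[s][:,1]; print(n,lo,xx,len(y),np.percentile(y,[0,2,10,50,90,98,100]) if len(y) else '')
    for lo,hi,yy in ((.174,.184,(-.09,-.06)),(.194,.204,(-.1,-.06)),(.209,.222,(-.06,-.03))):
        s=m&(Q[...,2]>lo)&(Q[...,2]<hi)&(Q[...,1]>yy[0])&(Q[...,1]<yy[1])&(abs(Q[...,0])<.14)
        x=Q[s][:,0]; print(n,'x',lo,len(x),np.percentile(x,[0,3,10,50,90,97,100]) if len(x) else '')
    s=m&(Q[...,2]>.209)&(Q[...,2]<.222)&(Q[...,1]>-.06)&(Q[...,1]<-.0)&(abs(Q[...,0])<.07)
    print(Q[s][:15])
    print('home',r.state()['position'],tocad(r.state()['position']))
E
```

```text
side 0.194 (0.076, 0.088) 183 [-0.1049 -0.0984 -0.084   0.0142  0.1917  0.21    0.2191]
side 0.194 (-0.088, -0.076) 325 [-0.1035 -0.0979 -0.0725  0.0492  0.1835  0.2138  0.2289]
side 0.174 (-0.02, 0.02) 207 [-0.0995 -0.0985 -0.0932 -0.0688 -0.0428  0.2519  0.2609]
side 0.209 (-0.05, 0.05) 132 [-0.0408 -0.0407 -0.0395  0.1027  0.2157  0.2516  0.2661]
side 0.15 (-0.05, 0.05) 207 [-0.1035 -0.1027 -0.101   0.199   0.2098  0.2532  0.2638]
side x 0.174 119 [-0.0887 -0.0212 -0.0184  0.0002  0.0191  0.0233  0.0784]
side x 0.194 101 [-0.0887 -0.0885 -0.087  -0.0754  0.0883  0.0909  0.0913]
side x 0.209 85 [-0.0727 -0.0705 -0.0619  0.0026  0.0655  0.0737  0.0756]
[[ 0.0678 -0.0353  0.2154]
 [ 0.0693 -0.0381  0.2166]
 [ 0.0648 -0.0372  0.2159]
 [ 0.066  -0.04    0.2183]
 [ 0.0592 -0.0365  0.2186]
 [ 0.0606 -0.0394  0.2206]
 [ 0.0549 -0.0356  0.2173]
 [ 0.0568 -0.0383  0.2173]
 [ 0.061  -0.0405  0.2095]
 [ 0.0519 -0.0375  0.2176]
 [ 0.0547 -0.04    0.2147]
 [ 0.0482 -0.0364  0.214 ]
 [ 0.0486 -0.0395  0.2192]
 [ 0.0431 -0.0357  0.2155]
 [ 0.0447 -0.0385  0.2166]]
home [ 0.2519 -0.5163  0.3016] [
[... 438 characters left out ...]
1  0.2271  0.252 ]
top x 0.174 71 [-0.0865 -0.0843 -0.0214  0.001   0.0199  0.0211  0.0775]
top x 0.194 70 [-0.0867 -0.0863 -0.0835 -0.0002  0.087   0.0901  0.0907]
top x 0.209 60 [-0.0687 -0.068  -0.0604  0.0097  0.0625  0.0727  0.074 ]
[[ 0.0699 -0.0381  0.2142]
 [ 0.0665 -0.0384  0.2125]
 [ 0.0621 -0.0382  0.2162]
 [ 0.054  -0.0381  0.2193]
 [ 0.0508 -0.0387  0.2159]
 [ 0.0468 -0.0351  0.2164]
 [ 0.0468 -0.0386  0.2177]
 [ 0.0434 -0.0354  0.2146]
 [ 0.0426 -0.0385  0.2204]
 [ 0.039  -0.0351  0.2185]
 [ 0.0397 -0.0391  0.2156]
 [ 0.0354 -0.0354  0.2177]
 [ 0.0357 -0.0391  0.2172]
 [ 0.0319 -0.0357  0.2163]
 [ 0.0328 -0.0399  0.2117]]
home [ 0.2519 -0.5163  0.3016] [-0.2264 -0.3903  0.3016]
```

The frame is consistent across both views: runner ends at y≈-0.105, plate x ±0.022, wall face at caddy y≈-0.041. I'll lift and turn so tool x lies along caddy +y, with the fingers nearly closed.

```bash
python3 -m crank '0.8 0 0 -0.5 -6.8;0.8 0 0 -0.5 -6.8;0.8 0 0 -0.5 -6.8;0.8 0 0 -0.5 -6.8;0.8 0 0 -0.5 -6.8;0.8 0 0 -0.5 -6.8;0.8 0 0 -0.5 -6.8;0.8 0 0 -0.5 -6.8;0.8 0 0 -0.5 -6.7;0.8 0 0 0 0' 20
cat >> h.py <<'E'
from scipy.spatial.transform import Rotation as Rn
def rep(q=(0,-.07,.179)):
    s=r.state(); R=Rn.from_quat(s['orientation']).as_matrix(); p=s['position']
    tip=p+R[:,2]*.097
    print('t',s['t'],'tcp',p,'tip cad',tocad(tip),'x ang',np.degrees(np.arctan2(R[1,0],R[0,0])),'tilt',R[:,2],'F',s['contact_force'],'w',s['gripper_width'])
    print('tool shift to tip target cm',R.T@(toworld(q)-tip)*100)
    print('j',s['joint_pos'])
E
python3 - <<'E'
from h import *
rep((0,-.07,.22))
D=np.load('pics/top0.npy');c=r.get_calibration('top')
print(bydepth(c,[(446,202),(440,232)],D))
E
```

```text
t: 0.93
position: [0.2521, -0.517, 0.3482]
orientation: [0.724, 0.69, -0.0, 0.0]
contact_force: [-0.9, -0.3, 0.1]
gripper_width: 0.0307
t 0.9333 tcp [ 0.2521 -0.517   0.3482] tip cad [-0.2262 -0.3911  0.2512] x ang 87.20795267232084 tilt [ 0.0003 -0.001  -1.    ] F [-0.8904 -0.2775  0.1135] w 0.030697849901337112
tool shift to tip target cm [32.0661 22.6753  3.1004]
j [-1.2675  0.1748  1.4845 -0.      1.4813 -1.2188]
[[ 0.5285 -0.4924  0.1168]
 [ 0.4156 -0.4899  0.0266]]
```

```bash
python3 -m crank '0.8 1.5 1.0 0 0;0.8 2.5 1.8 0 0;0.8 2.5 1.8 0 0;0.8 2.5 1.8 0 0;0.8 2.5 1.8 0 0;0.8 2.5 1.8 0 0;0.8 2.5 1.8 0 0;0.8 2.5 1.8 0 0;0.8 2.5 1.8 0 0;0.8 2.5 1.8 0 0'
python3 -m crank '0.8 2.5 1.8 0 0;0.8 2.5 1.7 0 0;0.8 2 1.4 0 0;0.8 1 0.6 0 0;0.8 0 0 0 0;0.8 0 0 0 0'
python3 - <<'E'
from h import *
rep((0,-.07,.19))
im,d=r.grab_frame('wrist');cv2.imwrite('pics/w1.png',im[:,:,::-1]);np.save('pics/w1.npy',d)
c=r.get_calibration('wrist');print(c)
im,d=r.grab_frame('side');cv2.imwrite('pics/s1.png',cv2.resize(im[120:320,200:480,::-1],None,fx=2.8,fy=2.8))
E
```

```text
t: 1.77
position: [0.4365, -0.2843, 0.347]
orientation: [0.726, 0.688, -0.0, -0.0]
contact_force: [0.1, -0.1, 0.3]
gripper_width: 0.008
t: 2.27
position: [0.4947, -0.2088, 0.3471]
orientation: [0.725, 0.689, -0.001, -0.0]
contact_force: [0.8, -0.0, 0.3]
gripper_width: 0.0075
t 2.2667 tcp [ 0.4947 -0.2088  0.3471] tip cad [ 0.0003 -0.0709  0.2501] x ang 87.08859101207453 tilt [-0.0013 -0.0003 -1.    ] F [ 0.7599 -0.023   0.3348] w 0.007499495888727465
tool shift to tip target cm [ 0.0902 -0.0238  6.015 ]
j [-0.5602  0.0938  1.5778 -0.001   1.4709 -0.5092]
{'vertical_fov': 60.442926392385104, 'cx': 322.7095037516005, 'cy': 199.48381158588793, 'k1': -0.02738372413508659, 'extrinsics': array([[ 0.9986, -0.052 , -0.001 , -0.5043],
       [-0.0502, -0.968 ,  0.246 , -0.2133],
       [-0.0138, -0.2456, -0.9693,  0.3892],
       [ 0.    ,  0.    ,  0.    ,  1.    ]])}
```

View pics/w1.png

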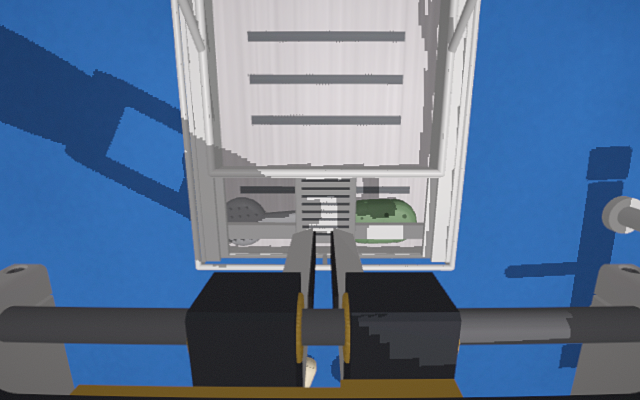

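View pics/s1.png

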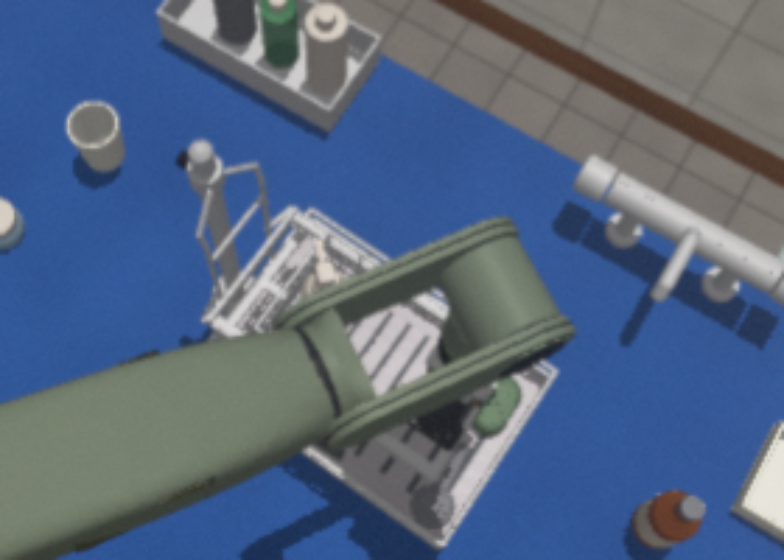

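The wrist view shows the two fingertips near (323,232), centred on the grooved plate (326,205), with the tray wall at row 172. The side view shows the wrist yoke passing near the pump bottle (~(325,265)), so I'll check its clearance before lowering.

```bash
python3 - <<'E'
from h import *
im,D=r.grab_frame('side'); c=r.get_calibration('side'); Q=tocad(cloud(c,D))
D0=np.load('pics/side0.npy'); Q0=tocad(cloud(c,D0))
b=(abs(Q0[...,0])<.06)&(Q0[...,1]>.04)&(Q0[...,1]<.19)&(Q0[...,2]>.26)&(Q0[...,2]<.36)
print('bottle',b.sum(),Q0[b].min(0),Q0[b].max(0),Q0[b].mean(0))
g=(D>0)&(Q[...,2]>.28)&(Q[...,1]>-.05)&(Q[...,1]<.25)&(abs(Q[...,0])<.15)&(im[...,1].astype(int)>im[...,2].astype(int)+8)
q=Q[g]; 
for a in np.arange(-.05,.25,.03):
  k=q[(q[:,1]>a)&(q[:,1]<a+.03)]
  if len(k): print(round(a,2),len(k),'z',k[:,2].min(),k[:,2].max(),'x',k[:,0].min(),k[:,0].max())
w=np.load('pics/w1.npy');cw=r.get_calibration('wrist');Qw=tocad(cloud(cw,w))
for uv in ((310,232),(338,232),(302,215),(326,190),(352,215),(326,173)): print(uv,Qw[uv[1],uv[0]])
E
```

```text
bottle 331 [-0.0271  0.0791  0.2619] [0.0324 0.1414 0.345 ] [-0.0027  0.1055  0.3055]
-0.05 410 z 0.6051897866832141 0.6470561833177243 x -0.14999967805178524 0.050477090456956974
-0.02 327 z 0.6322547068210597 0.6527863711598404 x -0.14937220511095894 0.01479730868666885
0.01 371 z 0.5709590447697195 0.6583062388448351 x -0.14997814540744278 -0.04125796898121586
0.04 122 z 0.6230553549268042 0.6576012717092717 x -0.14995533132604347 -0.09057929353992929
0.07 5 z 0.2963885036906193 0.3440552250309763 x 0.004763394499213664 0.023533121934878522
0.1 49 z 0.29946023929129284 0.3446759841046889 x -0.015227945487340374 0.02291211855127414
0.13 4 z 0.33471939101205095 0.3388224788216443 x 0.02464038650092841 0.03298006097694897
(310, 232) [-0.0067 -0.0612  0.2568]
(338, 232) [ 0.0082 -0.0612  0.257 ]
(302, 215) [-0.0157 -0.0752  0.1792]
(326, 190) [ 0.0025 -0.056   0.1785]
(352, 215) [ 0.0223 -0.0754  0.179 ]
(326, 173) [ 0.0022 -0.0359  0.2198]
```

The arm is over 0.57 m high near the bottle, so there is plenty of clearance. Lowering to about 1 cm above the plate.

```bash
python3 -m crank '0.8 0 0 1 0;0.8 0 0 1 0;0.8 0 0 1.5 0;0.8 0 0 1.5 0;0.8 0 0 0.7 0;0.8 0 0 0.3 0;0.8 0 0 0 0;0.8 0 0 0 0'
python3 - <<'E'
from h import *
rep((0,-.07,.179))
E
python3 -m crank '0.8 0 0 0.4 0;0.8 0 0 0.3 0;0.8 0 0 0.2 0;0.8 0 0 0 0;0.8 0 0 0 0'
python3 - <<'E'
from h import *
rep((0,-.07,.168))
E
```

```text
t: 3.08
position: [0.495, -0.209, 0.2878]
orientation: [0.725, 0.689, 0.0, 0.0]
contact_force: [-0.4, -0.2, 0.2]
gripper_width: 0.0083
t 3.0833 tcp [ 0.495  -0.209   0.2878] tip cad [ 0.0008 -0.071   0.1908] x ang 87.08012754178141 tilt [ 0.0002 -0.0002 -1.    ] F [-0.4066 -0.2413  0.2125] w 0.008338517237308272
tool shift to tip target cm [ 0.1046 -0.0835  1.1822]
j [-0.5606  0.1395  1.6512 -0.      1.3506 -0.5096]
t: 3.5
position: [0.4949, -0.2086, 0.2786]
orientation: [0.725, 0.689, -0.0, -0.0]
contact_force: [-0.5, -0.1, -0.2]
gripper_width: 0.0081
t 3.5 tcp [ 0.4949 -0.2086  0.2786] tip cad [ 0.0007 -0.0707  0.1816] x ang 87.1093014056279 tilt [-0.0001  0.0001 -1.    ] F [-0.4746 -0.136  -0.1718] w 0.00810603981002964
tool shift to tip target cm [ 0.067  -0.0699  1.3599]
j [-0.5601  0.1477  1.6617  0.      1.3323 -0.5097]
```

```bash
python3 -m crank '0.8 0 0 0.2 0;0.8 0 0 0.2 0;0.8 0 0 0.2 0;0.8 0 0 0.2 0;0.8 0 0 0 0;0.8 0 0 0 0'
python3 -m crank '0.8 0 0 0.2 0;0.8 0 0 0.2 0;0.8 0 0 0.15 0;0.8 0 0 0 0;0.8 0 0 0 0'
python3 - <<'E'
from h import *
rep((0,-.07,.168))
im,d=r.grab_frame('wrist');cv2.imwrite('pics/w2.png',im[:,:,::-1])
Q=tocad(cloud(r.get_calibration('wrist'),d))
m=(abs(Q[...,0])<.018)&(Q[...,1]>-.06)&(Q[...,1]<-.045)&(Q[...,2]>.15)&(Q[...,2]<.19);print('plate z',np.median(Q[m][:,2]),m.sum())
m=(abs(Q[...,0])<.05)&(Q[...,1]>-.06)&(Q[...,1]<.02)&(Q[...,2]>.212)&(Q[...,2]<.225);print('wall y',np.percentile(Q[m][:,1],[2,10,50]))
E
```

```text
t: 4.0
position: [0.4952, -0.2089, 0.2711]
orientation: [0.725, 0.689, 0.0, 0.0]
contact_force: [-0.3, -0.4, 2.8]
gripper_width: 0.0079
t: 4.42
position: [0.4952, -0.2089, 0.2654]
orientation: [0.725, 0.689, 0.0, 0.0]
contact_force: [0.1, 0.1, 4.5]
gripper_width: 0.0081
t 4.4167 tcp [ 0.4952 -0.2089  0.2654] tip cad [ 0.0011 -0.0709  0.1684] x ang 87.09981391642434 tilt [ 0.0008 -0.0004 -1.    ] F [0.1004 0.12   4.5185] w 0.008104230903000264
tool shift to tip target cm [ 0.0932 -0.1113  0.0445]
j [-0.5602  0.1607  1.6753  0.0001  1.3047 -0.5096]
plate z 0.16836220965097637 960
wall y [-0.0599 -0.0378 -0.0348]
```

View pics/w2.png

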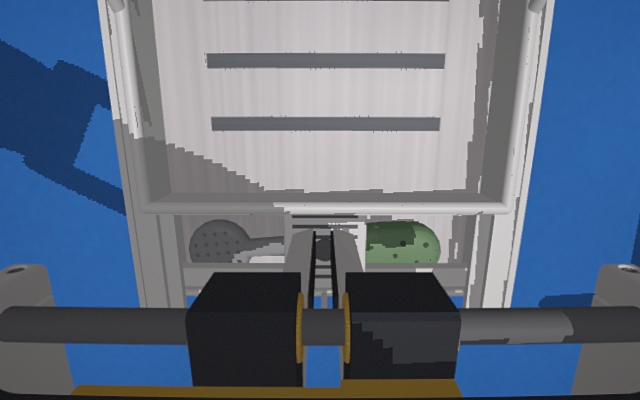

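The wrist view shows the plate down under the fingertips (depth gives z 0.168, 11 mm down; the reading of 4.5 N suggests about 9 mm). The wall rim is at row 208, still ahead of the fingers. I'll press 1 mm more, then slide forward gently.

```bash
python3 -m crank '0.8 0 -0.1 0.1 0;0.8 0.2 0 0 0;0.8 0.2 0 0 0;0.8 0.2 0 0 0;0.8 0.2 0 0 0;0.8 0.2 0 0 0;0.8 0.2 0 0 0;0.8 0.2 0 0 0;0.8 0.1 0 0 0;0.8 0 0 0 0'
python3 - <<'E'
from h import *
rep((0,.006,.167))
E
python3 -m crank '0.8 0.1 0 0 0;0.8 0.1 0 0 0;0.8 0.1 0 0 0;0.8 0.1 0 0 0;0.8 0.1 0 0 0;0.8 0.1 0 0 0;0.8 0.1 0 0 0;0.8 0.1 0 0 0;0.8 0.1 0 0 0;0.8 0.1 0 0 0'
python3 - <<'E'
from h import *
rep((0,.006,.167))
E
```

```text
t: 5.3
position: [0.4944, -0.1938, 0.2642]
orientation: [0.725, 0.689, -0.001, 0.0]
contact_force: [-0.1, -3.0, 5.3]
gripper_width: 0.0076
t 5.3 tcp [ 0.4944 -0.1938  0.2642] tip cad [-0.0006 -0.0559  0.1672] x ang 87.10962066189188 tilt [-0.0007 -0.0009 -1.    ] F [-0.096  -3.0389  5.2755] w 0.007601394576948679
tool shift to tip target cm [6.1943 0.0612 0.0137]
j [-0.536   0.1492  1.6913 -0.0011  1.3013 -0.4853]
t: 6.13
position: [0.4949, -0.1851, 0.2642]
orientation: [0.725, 0.689, -0.002, 0.001]
contact_force: [0.2, -8.7, 3.4]
gripper_width: 0.0084
t 6.1333 tcp [ 0.4949 -0.1851  0.2642] tip cad [-0.0006 -0.0476  0.1672] x ang 87.08899069549356 tilt [-0.0009 -0.0039 -1.    ] F [ 0.1553 -8.69    3.4159] w 0.00838190824965485
tool shift to tip target cm [5.3565 0.0614 0.0009]
j [-0.52    0.143   1.6984 -0.0039  1.2991 -0.4682]
```

```bash
python3 -m crank '0.8 0.1 0 0 0;0.8 0.1 0 0 0;0.8 0.1 0 0 0;0.8 0.1 0 0 0;0.8 0.1 0 0 0;0.8 0.1 0 0 0;0.8 0.1 0 0 0;0.8 0.1 0 0 0;0.8 0.1 0 0 0;0.8 0.1 0 0 0'
python3 - <<'E'
from h import *
rep((0,.006,.167))
im,d=r.grab_frame('wrist');cv2.imwrite('pics/w3.png',im[:,:,::-1])
Q=tocad(cloud(r.get_calibration('wrist'),d))
m=(abs(Q[...,0])<.018)&(Q[...,1]>-.1)&(Q[...,1]<.0)&(Q[...,2]>.15)&(Q[...,2]<.19);print('plate z',np.median(Q[m][:,2]),m.sum())
m=(abs(Q[...,0])<.06)&(abs(Q[...,0])>.025)&(Q[...,1]>-.06)&(Q[...,1]<.02)&(Q[...,2]>.212)&(Q[...,2]<.225);print('wall y',np.percentile(Q[m][:,1],[2,10,50]))
E
```

```text
t: 6.97
position: [0.4953, -0.1752, 0.2642]
orientation: [0.725, 0.689, -0.002, 0.001]
contact_force: [0.3, -7.9, 4.1]
gripper_width: 0.0081
t 6.9667 tcp [ 0.4953 -0.1752  0.2642] tip cad [-0.0006 -0.0376  0.1672] x ang 87.08519032666263 tilt [-0.0008 -0.0039 -1.    ] F [ 0.294  -7.9025  4.1219] w 0.008091726349589122
tool shift to tip target cm [4.3624 0.0625 0.0062]
j [-0.5029  0.1368  1.7053 -0.004   1.2983 -0.451 ]
plate z 0.16721613194090693 718
wall y [-0.0266 -0.0252 -0.0227]
```

View pics/w3.png

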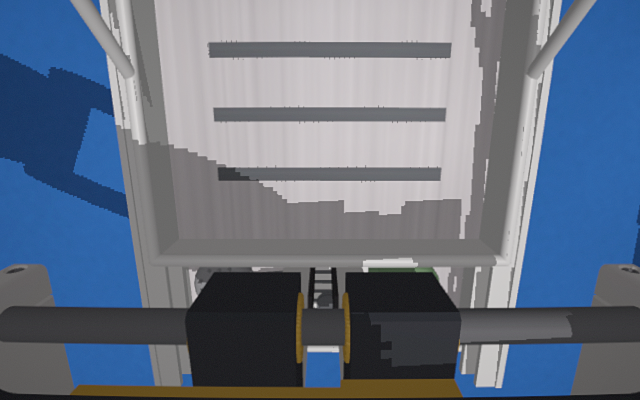

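The picture shows the wall rim (row ~260) against the fingers. The wall is now at caddy y ≈ -0.027 and moving at about 8 N, with the plate at z 0.167, so the ribs are over the catch. I'll continue.

```bash
python3 -m crank '0.8 0.15 0 0 0;0.8 0.15 0 0 0;0.8 0.15 0 0 0;0.8 0.15 0 0 0;0.8 0.15 0 0 0;0.8 0.15 0 0 0;0.8 0.15 0 0 0;0.8 0.15 0 0 0;0.8 0.15 0 0 0;0.8 0.15 0 0 0'
python3 -m crank '0.8 0.15 0 0 0;0.8 0.15 0 0 0;0.8 0.15 0 0 0;0.8 0.15 0 0 0;0.8 0.15 0 0 0;0.8 0.15 0 0 0;0.8 0.15 0 0 0;0.8 0.15 0 0 0;0.8 0.1 0 0 0;0.8 0.1 0 0 0'
python3 - <<'E'
from h import *
rep((0,.006,.167))
E
```

```text
t: 7.85
position: [0.4961, -0.1602, 0.2642]
orientation: [0.725, 0.689, -0.002, 0.001]
contact_force: [-0.4, -7.0, 5.4]
gripper_width: 0.008
t: 8.68
position: [0.4968, -0.1462, 0.2642]
orientation: [0.725, 0.689, -0.002, 0.001]
contact_force: [-0.1, -8.2, 4.2]
gripper_width: 0.0079
t 8.6833 tcp [ 0.4968 -0.1462  0.2642] tip cad [-0.0007 -0.0087  0.1672] x ang 87.08794511104148 tilt [-0.001 -0.004 -1.   ] F [-0.1303 -8.2355  4.2301] w 0.007940981009305834
tool shift to tip target cm [1.4676 0.0681 0.0159]
j [-0.4516  0.1211  1.7232 -0.0042  1.2965 -0.3996]
```

```bash
python3 -m crank '0.8 0.1 0 0 0;0.8 0.1 0 0 0;0.8 0.1 0 0 0;0.8 0.1 0 0 0;0.8 0.1 0 0 0;0.8 0.1 0 0 0;0.8 0.1 0 0 0;0.8 0.1 0 0 0;0.8 0.1 0 0 0;0.8 0.1 0 0 0'
python3 - <<'E'
from h import *
rep((0,.006,.167))
E
python3 -m crank '0.8 0.1 0 0 0;0.8 0.1 0 0 0;0.8 0.05 0 0 0'
python3 - <<'E'
from h import *
rep((0,.006,.167))
E
```

```text
t: 9.52
position: [0.4973, -0.1363, 0.2642]
orientation: [0.725, 0.689, -0.002, 0.001]
contact_force: [0.4, -8.0, 4.8]
gripper_width: 0.0079
t 9.5167 tcp [ 0.4973 -0.1363  0.2642] tip cad [-0.0007  0.0013  0.1672] x ang 87.08630592605708 tilt [-0.0011 -0.0041 -1.    ] F [ 0.3742 -7.9751  4.7659] w 0.007929150620622076
tool shift to tip target cm [0.473  0.0672 0.0199]
j [-0.4335  0.1164  1.7283 -0.0043  1.296  -0.3815]
t: 9.77
position: [0.4974, -0.1337, 0.2642]
orientation: [0.725, 0.689, -0.002, 0.001]
contact_force: [-0.6, -7.8, 4.3]
gripper_width: 0.0077
t 9.7667 tcp [ 0.4974 -0.1337  0.2642] tip cad [-0.0007  0.0038  0.1672] x ang 87.09075921265728 tilt [-0.001 -0.004 -1.   ] F [-0.5819 -7.8259  4.3039] w 0.0076727496444122575
tool shift to tip target cm [0.2167 0.0682 0.0201]
j [-0.4288  0.1153  1.7296 -0.0043  1.2959 -0.3769]
```

No stop yet. I'll continue in 0.5 mm steps and watch for the force to rise.

```bash
python3 -m crank '0.8 0.05 0 0 0;0.8 0.05 0 0 0;0.8 0.05 0 0 0'
python3 -m crank '0.8 0.05 0 0 0;0.8 0.05 0 0 0'
python3 - <<'E'
from h import *
rep((0,.006,.167))
im,d=r.grab_frame('wrist');cv2.imwrite('pics/w4.png',im[:,:,::-1])
Q=tocad(cloud(r.get_calibration('wrist'),d))
m=(abs(Q[...,0])<.06)&(abs(Q[...,0])>.025)&(Q[...,1]>-.02)&(Q[...,1]<.04)&(Q[...,2]>.212)&(Q[...,2]<.225);print('wall y',np.percentile(Q[m][:,1],[2,10,50]))
E
```

```text
t: 10.02
position: [0.4975, -0.1323, 0.2642]
orientation: [0.725, 0.689, -0.002, 0.001]
contact_force: [-0.4, -8.2, 3.9]
gripper_width: 0.008
t: 10.18
position: [0.4975, -0.1315, 0.2642]
orientation: [0.725, 0.689, -0.002, 0.001]
contact_force: [0.3, -9.9, 4.1]
gripper_width: 0.0078
t 10.1833 tcp [ 0.4975 -0.1315  0.2642] tip cad [-0.0007  0.006   0.1672] x ang 87.08935741293112 tilt [-0.0012 -0.0048 -1.    ] F [ 0.2787 -9.933   4.0987] w 0.007827628832805635
tool shift to tip target cm [0.004  0.0718 0.0211]
j [-0.4245  0.1142  1.7308 -0.005   1.2957 -0.3723]
wall y [0.0167 0.0182 0.0207]
```

View pics/w4.png

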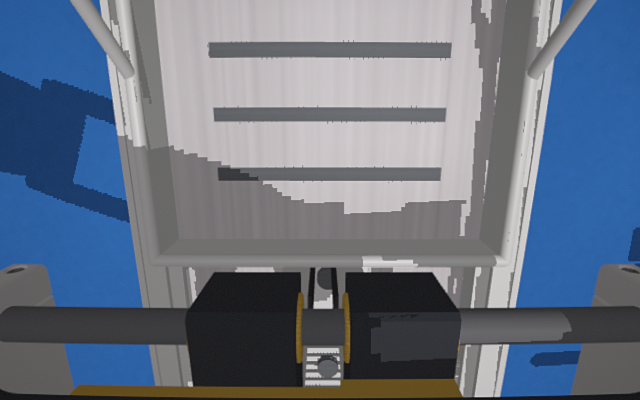

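The wall is at about +0.014 to +0.016 and the force is starting to rise. I'll confirm the stop by pushing to about 15–20 N.

```bash
python3 -m crank '0.8 0.05 0 0 0;0.8 0.05 0 0 0;0.8 0 0 0 0'
python3 -m crank '0.8 0.05 0 0 0;0.8 0.05 0 0 0;0.8 0 0 0 0'
python3 - <<'E'
from h import *
rep((0,.006,.167))
E
```

```text
t: 10.48
position: [0.4975, -0.1314, 0.2643]
orientation: [0.725, 0.689, -0.003, 0.002]
contact_force: [-0.1, -11.6, 2.8]
gripper_width: 0.0079
t: 10.73
position: [0.4975, -0.1313, 0.2643]
orientation: [0.725, 0.689, -0.003, 0.003]
contact_force: [-0.7, -14.9, 3.4]
gripper_width: 0.0079
t 10.7333 tcp [ 0.4975 -0.1313  0.2643] tip cad [-0.0008  0.0059  0.1673] x ang 87.06321067980086 tilt [-0.0013 -0.0085 -1.    ] F [ -0.6891 -14.8774   3.3782] w 0.00789485311378511
tool shift to tip target cm [0.013  0.0754 0.0326]
j [-0.4224  0.1135  1.7314 -0.0086  1.2945 -0.3688]
```

Commanding 2 mm more gave only about 0.2 mm of travel and 15 N, so the tray is on its stop. I'll ease back to unload the wall, then lift straight up.

```bash
python3 -m crank '0.8 -0.1 0 0 0;0.8 -0.15 0 0 0;0.8 -0.15 0 0 0;0.8 -0.1 0 0 0;0.8 0 0 0 0'
python3 - <<'E'
from h import *
rep((0,.006,.167))
E
```

```text
t: 11.15
position: [0.4975, -0.1322, 0.2639]
orientation: [0.725, 0.689, 0.0, -0.001]
contact_force: [0.4, -1.1, 5.8]
gripper_width: 0.0078
t 11.15 tcp [ 0.4975 -0.1322  0.2639] tip cad [-0.0007  0.0059  0.1669] x ang 87.08729685977585 tilt [-0.0009  0.0016 -1.    ] F [ 0.3819 -1.1072  5.8431] w 0.007836751342889386
tool shift to tip target cm [ 0.0078  0.0723 -0.0065]
j [-0.4286  0.1155  1.73    0.0012  1.2976 -0.378 ]
```

```bash
python3 -m crank '0.8 -0.1 0 0 0;0.8 -0.1 0 0 0;0.8 0 0 0 0'
python3 -m crank '0.8 0 0 -0.3 0;0.8 0 0 -0.3 0;0.8 0 0 -0.4 0;0.8 0 0 -0.6 0;0.8 0 0 -1 0;0.8 0 0 -1.5 0;0.8 0 0 -1.5 0;0.8 0 0 -1.5 0;0.8 0 0 -1 0;0.8 0 0 -0.4 0'
python3 - <<'E'
from h import *
rep((0,-.2,.30))
im,d=r.grab_frame('wrist');cv2.imwrite('pics/w5.png',im[:,:,::-1])
Q=tocad(cloud(r.get_calibration('wrist'),d))
m=(abs(Q[...,0])<.06)&(Q[...,1]>-.02)&(Q[...,1]<.04)&(Q[...,2]>.212)&(Q[...,2]<.225);print('wall y',np.percentile(Q[m][:,1],[2,10,50]))
E
```

```text
t: 11.4
position: [0.4974, -0.1327, 0.2637]
orientation: [0.725, 0.689, 0.001, -0.002]
contact_force: [1.8, 2.4, 5.4]
gripper_width: 0.0078
t: 12.23
position: [0.498, -0.1353, 0.3511]
orientation: [0.725, 0.689, 0.0, 0.001]
contact_force: [0.1, -0.3, 0.6]
gripper_width: 0.0084
t 12.2333 tcp [ 0.498  -0.1353  0.3511] tip cad [0.0002 0.0026 0.2541] x ang 87.07936969495736 tilt [ 0.0019 -0.0016 -1.    ] F [ 0.0955 -0.3084  0.5657] w 0.008426567185570636
tool shift to tip target cm [-20.2663  -0.0049  -4.559 ]
j [-0.4328  0.0437  1.623  -0.0006  1.4724 -0.3817]
wall y [0.0177 0.018  0.0205]
```

View pics/w5.png

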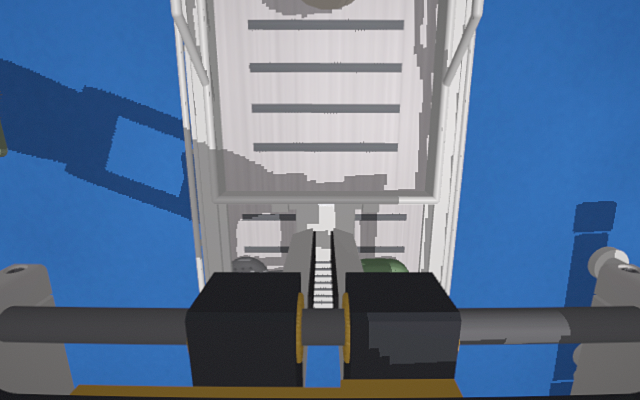

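The tray wall stayed home (rim at row 200, caddy y ≈ 0.017) and nothing is in contact. I'll move back clear so the plate and bottle can be checked.

```bash
python3 -m crank '0.8 -1 0 -1 0;0.8 -2 0 -1 0;0.8 -2.5 0 -0.5 0;0.8 -2.5 0 0 0;0.8 -2 0 0 0;0.8 -1.5 0 0 0;0.8 -0.5 0 0 0;0.8 0 0 0 0;0.8 0 0 0 0'
python3 - <<'E'
from h import *
rep()
im,d=r.grab_frame('wrist');cv2.imwrite('pics/w6.png',im[:,:,::-1])
Q=tocad(cloud(r.get_calibration('wrist'),d))
m=(abs(Q[...,0])<.018)&(Q[...,1]>-.08)&(Q[...,1]<.0)&(Q[...,2]>.15)&(Q[...,2]<.19);print('plate z',np.percentile(Q[m][:,2],[10,50,90]),m.sum())
m=(abs(Q[...,0])<.06)&(Q[...,1]>-.02)&(Q[...,1]<.04)&(Q[...,2]>.212)&(Q[...,2]<.225);print('wall y',np.percentile(Q[m][:,1],[2,10,50]))
for s in (-1,1):
    m=(Q[...,0]*s<.04)&(Q[...,0]*s>.028)&(Q[...,1]>-.01)&(Q[...,1]<.015)&(Q[...,2]>.16)&(Q[...,2]<.2);print('ear',m.sum(),np.percentile(Q[m],[5,50,95],axis=0) if m.sum() else '')
E
```

```text
t: 13.03
position: [0.4915, -0.2543, 0.3737]
orientation: [0.725, 0.689, 0.0, -0.001]
contact_force: [0.5, -0.5, -0.8]
gripper_width: 0.0077
t 13.0333 tcp [ 0.4915 -0.2543  0.3737] tip cad [-0.0005 -0.1164  0.2767] x ang 87.08495513223207 tilt [-0.0009  0.0013 -1.    ] F [ 0.4982 -0.4518 -0.7583] w 0.0077419845975271705
tool shift to tip target cm [4.6248 0.0622 9.7725]
j [-0.6342  0.1147  1.501   0.0005  1.5274 -0.5833]
plate z [0.1782 0.1792 0.1801] 4869
wall y [0.0169 0.0172 0.019 ]
ear 240 [[-0.0368  0.0031  0.176 ]
 [-0.0328  0.0073  0.1868]
 [-0.0286  0.013   0.1881]]
ear 320 [[0.0287 0.0031 0.1775]
 [0.0339 0.0073 0.1866]
 [0.0394 0.0129 0.1881]]
```

View pics/w6.png

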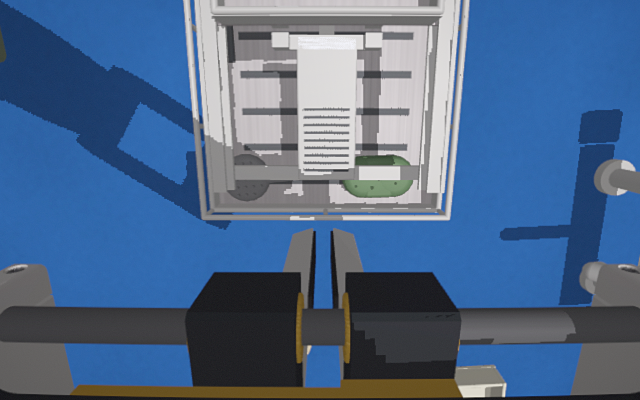

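The plate is up (z 0.179). Both catch ears, at (280,40) and (372,40), stand at z 0.187 in front of the tray wall. Finally I'll check the bottle and the other items.

```bash
python3 - <<'E'
from h import *
for n in ('side','top'):
    im,D=r.grab_frame(n); c=r.get_calibration(n); Q=tocad(cloud(c,D))
    b=(abs(Q[...,0])<.06)&(Q[...,1]>.10)&(Q[...,1]<.21)&(Q[...,2]>.27)&(Q[...,2]<.36)
    print(n,'bottle',b.sum(),Q[b].min(0) if b.sum() else '',Q[b].max(0) if b.sum() else '')
    i0=cv2.imread(f'pics/{n}0.png'); a,e=(180,130) if n=='side' else (180,130)
    cv2.imwrite(f'pics/{n}9.png',np.vstack([cv2.resize(x[e:e+150,a:a+300],None,fx=2,fy=2) for x in (i0,im[:,:,::-1])]))
print(r.state()['contact_force'],r.state()['t'])
E
```

```text
side bottle 297 [-0.0275  0.1346  0.2712] [0.031  0.1952 0.348 ]
top bottle 228 [-0.0275  0.1362  0.2722] [0.0317 0.1958 0.3453]
[-0.2372 -0.8725  0.157 ] 13.1833
```

View pics/side9.png

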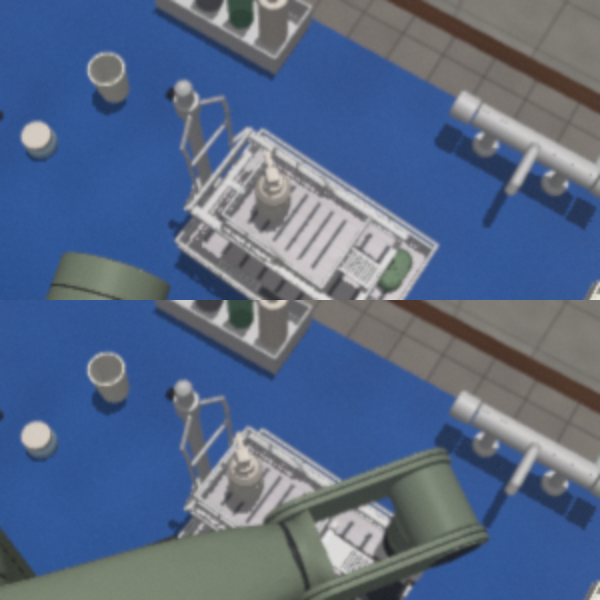

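View pics/top9.png

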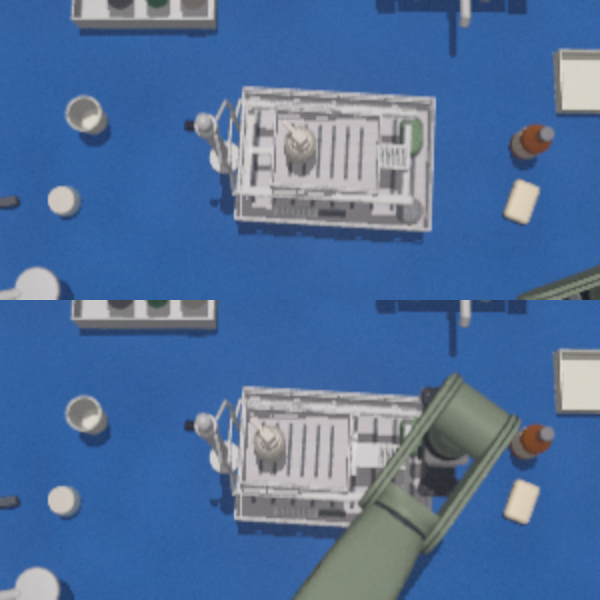

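The before-and-after views show the bottle upright in the tray, moved 55 mm along with it (top view (300,145) to (268,440)), with all the other things where they were. Handing in.

```bash
python3 -c "
from workcell import r
print(r.sign_off())"
```

```text
the job is handed in; nothing more can be done
None
```

The tray is fully home and locked, and I handed the job in at about 13 s. With the fingertips I pressed the release plate about 12 mm down. Holding it there, I pushed the tray in over the catch at about 8 N to its rear stop. The push rose to 15 N with almost no further movement. I then eased back a few millimetres, which left the tray where it was, and lifted away.

**Last checks:**
- **Plate and catch:** the plate is back up at z = 0.179 m, and both ears of the catch stand at z = 0.187 m in front of the tray's ribs.
- **Bottle:** the pump bottle is upright and moved in with the tray by about 55 mm.
- **Other things:** those on the bench, the pumice and the brush look unmoved. I did not check the nail file separately.
- **Contact:** the robot is touching nothing.

**Disagreements:**
- **Wall position:** the wall measured about +17 mm on the caddy's y axis, against the nominal +14 mm. That reading was taken at the wall's rim, and calibration is good to about 2 mm. The force rise confirmed the stop.
- **First press:** the force suggested the plate was about 9 mm down and the depth image about 11 mm, so I pressed 1 mm further before pushing.

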